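# Release the filter tray with the pin

## Task

The filter tray of the black filter changer is latched shut and its electric eject is dead. Take the release pin from the tool stand, reach through the small hole in the changer's lid and press gently on the hidden catch (well under 20 N, or it bends); keep it pressed until the spring has run the tray all the way out. Then stand the pin back in its own hole in the stand, let go, without disturbing the drivers, hex key, lens tube or mirror mount beside it.

Things in the scene. Friction and masses are not known exactly. Their poses are not given: they have to be found in the camera images.
- filter_box: filter changer: metal box 180 x 140 x 85 mm (x, y, z), black with a plain aluminium lid, fixed to the table; origin at the centre of its underside, the tray front faces its own -x, z up. The lid (5 mm thick, top 85 mm above the table) has the release hole at x = -15, y = +48 mm, four small screw heads at its corners and cooling slots
- release_hole (a point): centre of the release hole's mouth, top face of the lid: round, 8.5 mm, straight through. Under it, out of sight, is the catch: a level 20 mm steel plate, 14 to 30 mm below the lid's top, different each time. It resists with 3 to 6 N at first and 7 to 9 N where it lets go, about 5 mm further down; then the push eases by 1 to 2 N, and about 1 mm lower is a hard stop. Axes as the box
- tray (a joint): how far the tray has come out of the box's front, m: 0 shut, 0.036 all the way out at its stop. A spring behind a damper runs it out in about 2 to 3 s while the catch is held pressed; let up before 0.018 and a safety notch stops it at 0.018 (press again to go on). It cannot be pulled out while latched
- stand: tool stand fixed to the table, 80 x 220 x 85 mm (x, y, z); origin at the centre of its underside. The 9 mm thick top plate (top 85 mm above the table) has four 9 mm through holes in a row along the stand's y, at y = -75, -25, +25, +75 mm, x = 0
- pin_grip (a point): middle of the release pin's handle. The pin stands upright in one of the stand's holes, hanging by its handle: steel shank 6 mm across and 75 mm long, tapered to 3 mm over the last 2 mm, then a straight round black handle 16 mm across and 50 mm long (flat ends). This point is 25 mm above the shank's shoulder and 100 mm above the tip; z along the pin towards the handle's end. 40 to 80 g
- pin_tip (a point): the lower end of the release pin's shank, on its axis
- driver_a: ball driver in the stand, leave alone: 5 mm shank 75 mm long, bulged round-topped black handle 25 mm across and 63 mm long; origin at its tip, z up
- driver_b: ball driver in the stand, leave alone: as driver_a with a 7 mm shank
- hex_key: L-shaped 5 mm steel key, about 90 mm long, lying on the table; leave alone
- lens_tube: upright black lens tube, 31 mm across, 55 mm high, on the table; origin at its underside; leave alone
- mirror_mount: mirror mount on a short post, 50 mm wide, 110 mm high; origin at its underside; leave alone
There are look-alikes about, which are no part of the job. What is shaped like the part that bears pin_grip but purple or turquoise is not meant.

How it is judged:
By the outcome, as a careful person would: the job done as asked, in the order asked, and still so for the second after the job is handed in, with the robot touching nothing.
It also fails if it takes over 67 s, if anything falls off the work surface, if the arm or the gripper's body presses on something with over 40 N, if the wrist force passes 120 N, or if a joint passes its speed limit or range.

## Robot

A 6-joint arm with a two-finger parallel gripper is mounted at the origin on the work surface. World frame = base frame: x ahead of the robot, y to its left, z up, the work surface at z = 0. Lengths are in m, angles in rad, forces in N, time in s.
With the tool pointing down it reaches from about 0.375 to 0.9 m from the base axis. Payload 3.1 kg.
Tool frame: the origin (TCP) lies at the very end of the fingers, on their centre line; the grasp point (between the pads) lies 19 mm behind it (manip.pinch_z is the distance from the TCP to the grasp point, in m); z points along the fingers, y is the direction in which the jaws open and shut (so a half turn about z gives the same grasp; the last joint's range is limited). The gripper opens to 85 mm and grips with 20 to 120 N. Pads are 22 mm wide; open, the fingers measure 114 mm over their backs; the gripper's body (76 mm by 85 mm) begins 54 mm behind the grasp point. The pads swing forward as they close: fully open they stand 13 mm farther back than shut.
Start: joints at [-1.5, 0.527, 1.433, -0, 1.181, -0.178], TCP at [0.154, -0.606, 0.231] pointing down, gripper open.
Joint ranges: [-3.08, 3.08], [-0.75, 2.2], [0.22, 2.44], [-1.43, 4.57], [0, 2.65], [-2.85, 2.85]. Speed limits (rad/s): [2.79, 2.79, 3.14, 3.14, 3.14, 3.14].

## Interface

Orientations are given as a unit quaternion [x, y, z, w].
In Python, from station import manip gives the robot as it stands.
- The arm moves only by the tool drive_tool, never from a script. Its argument "increments" is a list of rows, each a list of 7 numbers: the closure in counts, from 0 (fully open) to 255 (shut), then the shift along the tool's x, y, z in cm, then the turn, a rotation vector about the tool's x, y, z in rad. A call has 1 to 20 rows; each row is the pose to reach, as a shift and turn from the pose commanded when the call began, along the tool's axes at that moment; what a row does not reach only later rows make up. A row lasts 1/10 s, in which the tool goes at most 50 mm and 8.59 degrees, less where a joint would pass 70% of its speed; a pose out of reach is approached as far as the arm can. A call with a gripper value outside its range is refused whole. The fingers move at their own pace and stop on an object; "force" is the grip in N (left out, the last holds). Time passes only in rows, so rows that repeat a pose let the fingers close. It gives the time, the measured TCP pose, the force and the opening at its end, in the units of the state.
- manip.sense(): the state, without advancing time (a new reading comes with each control period).
- manip.snapshot(name): name is "scene" or "top"; returns the picture (480x640x3 uint8, red, green, blue); there is no depth.
- manip.camera_model(name): a dict with "mtx" (3x3 intrinsics, pixels), "k1" (the pictures are not rectified: a ray, as slopes to the right and down, at radius r is drawn at 1 + k1 r^2 times it, then the intrinsics apply), "cam_to_world" (4x4, takes a point from camera to world coordinates). Camera axes: x right, y down, z forward; pixel columns grow to the right and rows downward; lengths in m; the calibration is good to about 2 mm. A picture is of the moment at which its call begins. camera_model takes no time and is no camera call.
- manip.sign_off(): hands the job in, once; it reports no verdict.
The state is a dict: "t": time; "q": joint angles; "qd": joint speeds; "tau": joint torques, N m; "tcp_pos": TCP position; "tool_rot": TCP orientation; "force": force on the tool from outside, world axes, zero at the start; "ft_torque": the same for the moment, N m; "finger_gap": opening from 0.0 (shut) to 1.0 (fully open).
Only numpy, scipy, OpenCV 4.12 (cv2) and the standard library are available. Lean on these libraries where they do the work, as an engineer would, in place of code of your own. Each camera call takes 0.05 s, during which the arm holds its last target. There are 200 camera calls.

## Working session

There is one attempt and no reset: what is moved stays moved. The work goes in short steps, Python scripts to look and compute and a tool call to move; the robot and the scene stay as the last step left them, time stands still between calls to the robot, and variables do not carry over. Pictures are saved under pics/ and viewed, about 8 in all and at most 12, crops included, and the job is handed in when it is done.

Besides the shell and the picture viewer there is one more tool, called as name([rows], argument=value, ...), one row to a line, values as JSON. drive_tool: Moves the arm, as the interface text tells. Its arguments: {"type":"object","properties":{"increments":{"type":"array","items":{"type":"array","items":{"type":"number"}}},"force":{"type":"number"}},"required":["increments"]}

```bash
ls; mkdir -p pics; cat > h.py <<'E'
import numpy as np, cv2
from station import manip
def snap(n,f):
    im=manip.snapshot(n); cv2.imwrite(f,im[:,:,::-1]); return im
def ray(n,u,v):
    m=manip.camera_model(n); K=np.array(m["mtx"]); T=np.array(m["cam_to_world"])
    d=np.array([(u-K[0,2])/K[0,0],(v-K[1,2])/K[1,1]]); s=d.copy()
    for _ in range(30): s=d/(1+m["k1"]*(s@s))
    w=T[:3,:3]@np.array([s[0],s[1],1]); return T[:3,3],w/np.linalg.norm(w)
def plane(n,u,v,z):
    o,w=ray(n,u,v); return o+w*(z-o[2])/w[2]
def tri(a,b):
    (o1,d1),(o2,d2)=a,b
    t=np.linalg.lstsq(np.c_[d1,-d2],o2-o1,rcond=None)[0]
    p,q=o1+d1*t[0],o2+d2*t[1]; return (p+q)/2,np.linalg.norm(p-q)
def proj(n,p):
    m=manip.camera_model(n); K=np.array(m["mtx"]); T=np.linalg.inv(np.array(m["cam_to_world"]))
    c=T[:3,:3]@np.array(p)+T[:3,3]; s=c[:2]/c[2]; s=s*(1+m["k1"]*(s@s)); return K[:2,:2]@s+K[:2,2]
E
python3 - <<'E'
from h import *
for n in("scene","top"):
    snap(n,f"pics/{n}0.png"); m=manip.camera_model(n); print(n,np.round(m["mtx"],1).tolist(),m["k1"],np.round(m["cam_to_world"],3).tolist())
print(manip.sense())
E
```

```text
pics
scene [[436.0, 0.0, 315.7], [0.0, 436.0, 240.9], [0.0, 0.0, 1.0]] -0.01766463276115587 [[0.418, 0.551, -0.722, 1.08], [0.908, -0.26, 0.327, -0.218], [-0.007, -0.793, -0.609, 0.512], [0.0, 0.0, 0.0, 1.0]]
top [[459.3, 0.0, 320.5], [0.0, 459.3, 236.9], [0.0, 0.0, 1.0]] 0.03531787455662428 [[-0.027, -0.996, 0.091, 0.505], [-1.0, 0.027, -0.007, 0.004], [0.004, -0.091, -0.996, 0.892], [0.0, 0.0, 0.0, 1.0]]
{'t': 0.1, 'q': array([-1.50053161e+00,  5.28409415e-01,  1.43380174e+00, -6.06070743e-06,
        1.18140693e+00, -1.78505268e-01]), 'qd': array([-0.00074693, -0.00441359, -0.00370184,  0.00090952,  0.0023853 ,
        0.00069618]), 'tau': array([-3.97359863e-04, -4.43304563e+01, -1.78586966e+01, -2.63303627e-04,
        3.88209548e-03, -1.89381541e-05]), 'tcp_pos': array([ 0.15385904, -0.6050835 ,  0.23040046]), 'tool_rot': array([ 9.92273503e-01,  1.24065584e-01,  5.19832627e-05, -1.01138082e-03]), 'force': array([-0.14132938,  0.06651337, -0.05158331]), 'ft_torque': array([-0.00900758, -0.00737247, -0.04363835]), 'finger_gap': 1.0009389895334204}
```

View pics/scene0.png

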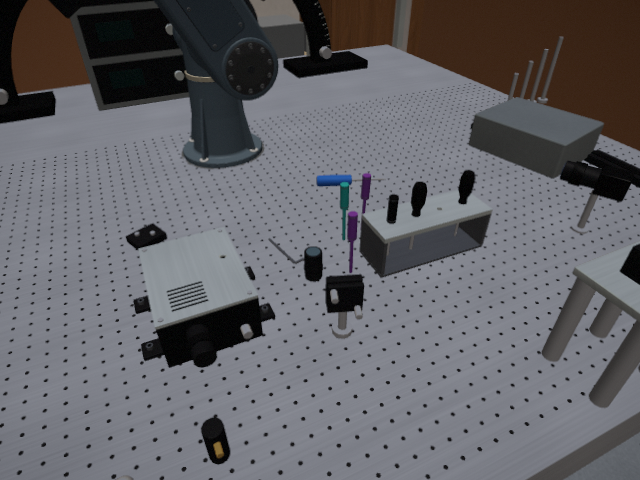

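View pics/top0.png

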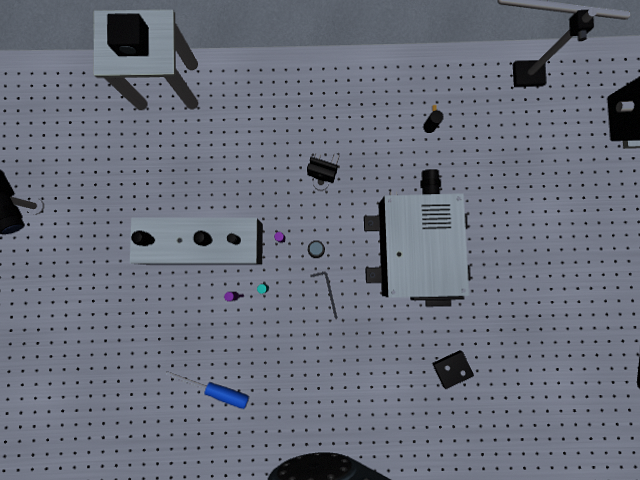

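Scene view: the stand is at right, with a straight black handle at about (392,209) and two bulged drivers at (418,197) and (466,187). The look-alikes are turquoise (345,195) and purple (352,226) and (366,186). Top view: the handles are at (233,239), (202,239) and (142,239), and the lid hole is at (399,254).

The black straight handle in the stand fits the description. I'll confirm it in one enlarged crop.

```bash
python3 - <<'E'
from h import *
s=cv2.imread("pics/scene0.png"); t=cv2.imread("pics/top0.png")
r=lambda im,x,y,w,h:cv2.resize(im[y:y+h,x:x+w],(400,300),interpolation=cv2.INTER_CUBIC)
# 4x: 100x75
o=np.vstack([np.hstack([r(s,340,165,100,75),r(t,195,205,100,75)]),np.hstack([r(s,180,225,100,75),r(t,375,215,100,75)])])
cv2.imwrite("pics/crop1.png",o)
g=cv2.cvtColor(t,cv2.COLOR_BGR2GRAY); gs=cv2.cvtColor(s,cv2.COLOR_BGR2GRAY)
def blobs(g,x,y,w,h,th):
    n,l,st,c=cv2.connectedComponentsWithStats((g[y:y+h,x:x+w]<th).astype(np.uint8))
    for i in range(1,n):
        if st[i,4]>4: print(st[i,:2]+[x,y],st[i,2:],np.round(c[i]+[x,y],2))
print("top stand");blobs(g,132,222,122,38,60)
print("top box hole");blobs(g,388,240,30,30,100)
print("scene hole");blobs(gs,212,248,22,18,100)
print("scene handle");blobs(gs,380,190,25,36,60)
E
```

```text
top stand
[132 231] [ 23  15 261] [142.16 238.04]
[194 231] [ 18  15 213] [202.12 238.09]
[227 234] [ 14  11 109] [233.27 238.77]
[178 239] [ 4  3 10] [179.2 240. ]
top box hole
[397 252] [ 5  5 18] [398.72 253.89]
scene hole
[221 256] [4 2 8] [222.5 256.5]
scene handle
[387 195] [ 12  28 254] [392.14 208.27]
```

View pics/crop1.png

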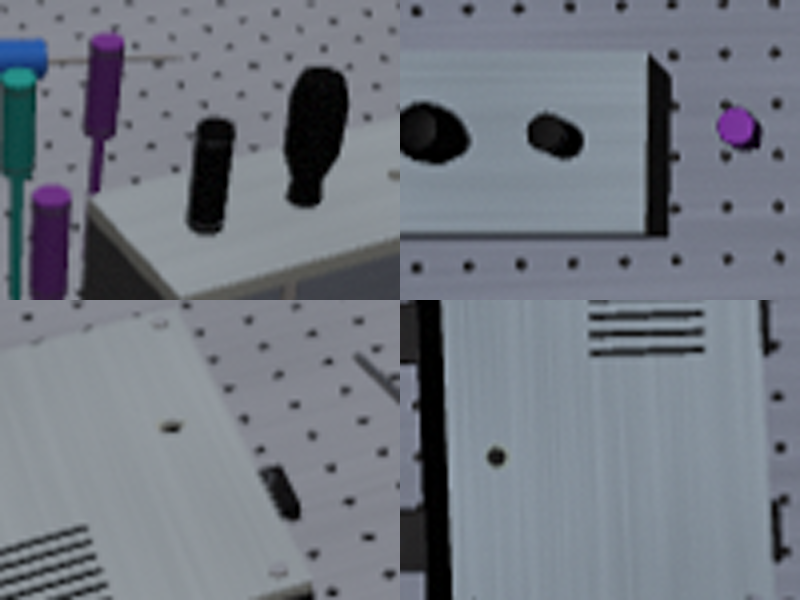

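The crop confirms it: the straight black pin is in the stand's end hole, and the purple and turquoise ones stand outside the stand. The single lid hole matches x = -15, y = +48 with the box's front facing the robot. Next I triangulate.

```bash
python3 - <<'E'
from h import *
R=lambda n,p:ray(n,*p)
for nm,a,b in [("pin top",(394,197.5),(231.75,237.75)),("pin bot",(391.75,221),(236.3,240)),("pin mid",(392.2,208.5),(233.5,238.9)),("box hole",(222.7,256.3),(398.72,253.89)),("turq top",(345,185),(262,288.5)),("purp top",(352.5,214),(279.5,236.7)),("purp2 top",(366.5,175),(230.5,296))]:
    p,e=tri(R("scene",a),R("top",b)); print(nm,np.round(p,4),round(e,4))
H=.085
g=plane("top",179.2,240,H);print("empty hole",g, "drivers a,b handle top approx", plane("top",202,238,.15),plane("top",140,238,.15))
for n,p in [("stand corners",(131,219)),("",(257,219)),("",(262,264)),("",(130,264)),("lid",(384,197)),("",(464,194)),("",(468,297)),("",(389,297))]: print(n,np.round(plane("top",*p,H),4))
print("hole plane",plane("top",398.72,253.89,H),plane("scene",222.7,256.3,H))
E
```

```text
pin top [0.5778 0.1485 0.1324] 0.0048
pin bot [0.578  0.1494 0.0854] 0.0049
pin mid [0.5773 0.1489 0.1107] 0.0031
box hole [ 0.5452 -0.136   0.0837] 0.0034
turq top [0.4929 0.1018 0.123 ] 0.0067
purp top [0.5784 0.0708 0.1227] 0.0058
purp2 top [0.4817 0.1527 0.1252] 0.0047
empty hole [0.57955228 0.24704075 0.085     ] drivers a,b handle top approx [0.57578641 0.1909304  0.15      ] [0.57845798 0.29002175 0.15      ]
stand corners [0.6189 0.3309 0.085 ]
 [0.6131 0.1104 0.085 ]
 [0.5334 0.1028 0.085 ]
 [0.5399 0.3318 0.085 ]
lid [ 0.6465 -0.1157  0.085 ]
 [ 0.6479 -0.2575  0.085 ]
 [ 0.4666 -0.2543  0.085 ]
 [ 0.4701 -0.1173  0.085 ]
hole plane [ 0.5446872  -0.13749274  0.085     ] [ 0.54763789 -0.13472428  0.085     ]
```

Heights and spacing agree with the text: the handle spans z 0.085–0.132, the pin-to-empty-hole distance is 98 mm (nominally 100), and the lid hole is at z ≈ 0.084. I'll move above the pin with the jaws along world x.

drive_tool([
  [60, 1.2, -1.3, -0.5, 0, 0, -0.05],
  [60, 4.2, -4.4, -1, 0, 0, -0.18],
  [60, 7.6, -8, -2, 0, 0, -0.3],
  [60, 11, -11.6, -2, 0, 0, -0.45],
  [60, 14.4, -15.2, -2, 0, 0, -0.6],
  [60, 17.8, -18.7, -2, 0, 0, -0.75],
  [60, 21.2, -22.3, -2, 0, 0, -0.9],
  [60, 24.6, -25.9, -2, 0, 0, -1.05],
  [60, 28, -29.5, -2, 0, 0, -1.2],
  [60, 31.4, -33, -2, 0, 0, -1.323],
  [60, 34.8, -36.6, -2, 0, 0, -1.323],
  [60, 38.2, -40.2, -2, 0, 0, -1.323],
  [60, 41.6, -43.8, -2, 0, 0, -1.323],
  [60, 45, -47.4, -2, 0, 0, -1.323],
  [60, 48.4, -50.9, -2, 0, 0, -1.323],
  [60, 51.8, -54.5, -2, 0, 0, -1.323],
  [60, 55.2, -58.1, -2, 0, 0, -1.323],
  [60, 58, -61, -2, 0, 0, -1.323],
  [60, 59.5, -62.6, -2, 0, 0, -1.323],
  [60, 59.5, -62.6, -2, 0, 0, -1.323],
])

```text
t: 2.1
tcp_pos: [0.5773, 0.1503, 0.2506]
tool_rot: [0.705, 0.709, 0.0, -0.0]
force: [-0.0, -0.6, -0.6]
finger_gap: 0.767
```

drive_tool([
  [60, -0.1, 0, 1, 0, 0, 0],
  [60, -0.1, 0, 3, 0, 0, 0],
  [60, -0.1, 0, 5, 0, 0, 0],
  [60, -0.1, 0, 7, 0, 0, 0],
  [60, -0.1, 0, 8.5, 0, 0, 0],
  [60, -0.1, 0, 9.5, 0, 0, 0],
  [60, -0.1, 0, 9.5, 0, 0, 0],
  [60, -0.1, 0, 9.5, 0, 0, 0],
])

```text
t: 2.9
tcp_pos: [0.5764, 0.1458, 0.1564]
tool_rot: [0.707, 0.707, -0.0, -0.0]
force: [-0.9, 0.1, 0.1]
finger_gap: 0.764
```

```bash
python3 - <<'E'
from h import *
s=snap("scene","pics/s1.png"); t=snap("top","pics/t1.png")
r=lambda im,x,y,w,h:cv2.resize(im[y:y+h,x:x+w],(400,400),interpolation=cv2.INTER_CUBIC)
cv2.imwrite("pics/c2.png",np.hstack([r(s,330,120,130,130),r(t,170,170,130,130)])[:,:,::-1])
S=manip.sense();print(S["tcp_pos"],S["tool_rot"],S["t"]); p=S["tcp_pos"]
print("tcp in scene,top",proj("scene",p),proj("top",p))
E
```

```text
[0.57705894 0.14623319 0.15718371] [7.06899248e-01 7.07313692e-01 6.49722319e-04 6.09518445e-04] 3.0
tcp in scene,top [392.60733653 184.65450097] [228.90535899 236.06421478]
```

View pics/c2.png

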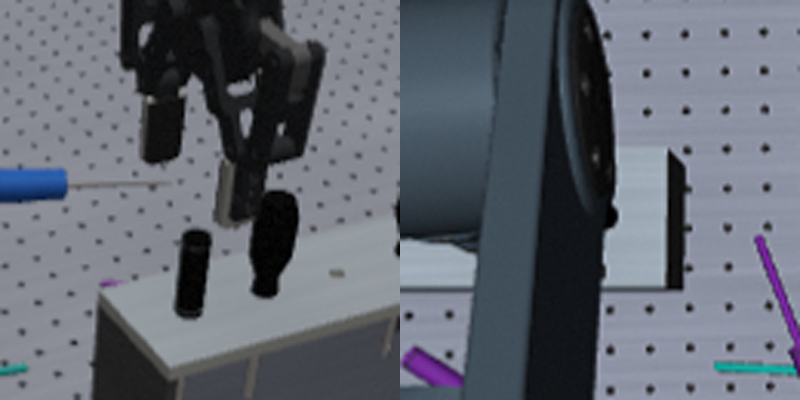

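Left view: the jaws straddle the pin's handle, whose top is at scene (394,197). Top view: the arm hides the pin, and the purple and turquoise look-alikes have toppled by themselves (no contact force, away from my path). I descend and grip.

drive_tool([
  [60, 0.1, 0, 1.5, 0, 0, 0],
  [60, 0.1, 0, 3, 0, 0, 0],
  [60, 0.1, 0, 4.5, 0, 0, 0],
  [60, 0.1, 0, 5.6, 0, 0, 0],
  [60, 0.1, 0, 6.1, 0, 0, 0],
  [60, 0.1, 0, 6.1, 0, 0, 0],
  [110, 0.1, 0, 6.1, 0, 0, 0],
  [150, 0.1, 0, 6.1, 0, 0, 0],
  [180, 0.1, 0, 6.1, 0, 0, 0],
  [255, 0.1, 0, 6.1, 0, 0, 0],
  [255, 0.1, 0, 6.1, 0, 0, 0],
  [255, 0.1, 0, 6.1, 0, 0, 0],
  [255, 0.1, 0, 6.1, 0, 0, 0],
  [255, 0.1, 0, 6.1, 0, 0, 0],
  [255, 0.1, 0, 6.1, 0, 0, 0],
], force=60)

```text
t: 4.5
tcp_pos: [0.5767, 0.1475, 0.0959]
tool_rot: [0.707, 0.707, 0.0, 0.0]
force: [-1.2, -1.8, 4.5]
finger_gap: 0.159
```

```bash
python3 - <<'E'
from h import *
S=manip.sense();print({k:np.round(v,4) for k,v in S.items() if k in("t","tcp_pos","tool_rot","force","ft_torque","finger_gap","q")})
E
```

```text
{'t': np.float64(4.5), 'q': array([0.0629, 0.6678, 1.6193, 0.    , 0.8537, 0.0618]), 'tcp_pos': array([0.5767, 0.1475, 0.0959]), 'tool_rot': array([7.067e-01, 7.075e-01, 3.000e-04, 2.000e-04]), 'force': array([-1.2342, -1.8072,  4.4617]), 'ft_torque': array([0.0033, 0.1854, 0.0282]), 'finger_gap': np.float64(0.159)}
```

drive_tool([
  [255, 0, 0, -0.3, 0, 0, 0],
  [255, 0, 0, -1, 0, 0, 0],
  [255, 0, 0, -2.5, 0, 0, 0],
  [255, 0, 0, -4.5, 0, 0, 0],
  [255, 0, 0, -6.5, 0, 0, 0],
  [255, 0, 0, -8.5, 0, 0, 0],
  [255, 0, 0, -10.5, 0, 0, 0],
  [255, 0, 0, -12, 0, 0, 0],
  [255, -1.5, -0.2, -12.5, 0, 0, 0],
  [255, -4.5, -0.5, -12.5, 0, 0, 0],
  [255, -8, -0.9, -12.5, 0, 0, 0],
  [255, -12, -1.3, -12.5, 0, 0, 0],
  [255, -16, -1.7, -12.5, 0, 0, 0],
  [255, -20, -2.1, -12.5, 0, 0, 0],
  [255, -24, -2.6, -12, 0, 0, 0],
  [255, -26.5, -2.9, -11, 0, 0, 0],
  [255, -28, -3.1, -10, 0, 0, 0],
  [255, -28.4, -3.1, -9, 0, 0, 0],
  [255, -28.4, -3.1, -8.8, 0, 0, 0],
  [255, -28.4, -3.1, -8.8, 0, 0, 0],
])

```text
t: 6.5
tcp_pos: [0.5452, -0.1352, 0.1824]
tool_rot: [0.706, 0.708, -0.0, -0.001]
force: [-0.5, 1.1, -0.6]
finger_gap: 0.162
```

```bash
python3 - <<'E'
from h import *
s=snap("scene","pics/s2.png"); t=snap("top","pics/t2.png")
r=lambda im,x,y,w,h:cv2.resize(im[y:y+h,x:x+w],(400,400),interpolation=cv2.INTER_CUBIC)
cv2.imwrite("pics/c3.png",np.hstack([r(s,180,190,80,80),r(t,260,140,200,200)])[:,:,::-1])
S=manip.sense();print({k:np.round(v,4) for k,v in S.items() if k in("t","tcp_pos","tool_rot","force","ft_torque","finger_gap","q")})
E
```

```text
{'t': np.float64(6.6), 'q': array([-4.415e-01,  5.052e-01,  1.640e+00,  3.000e-04,  9.964e-01,
       -4.446e-01]), 'tcp_pos': array([ 0.546 , -0.1352,  0.1834]), 'tool_rot': array([ 7.061e-01,  7.081e-01,  1.000e-04, -1.000e-04]), 'force': array([ 0.0903, -0.4806, -0.7298]), 'ft_torque': array([ 0.0253, -0.0214, -0.0249]), 'finger_gap': np.float64(0.1569)}
```

View pics/c3.png

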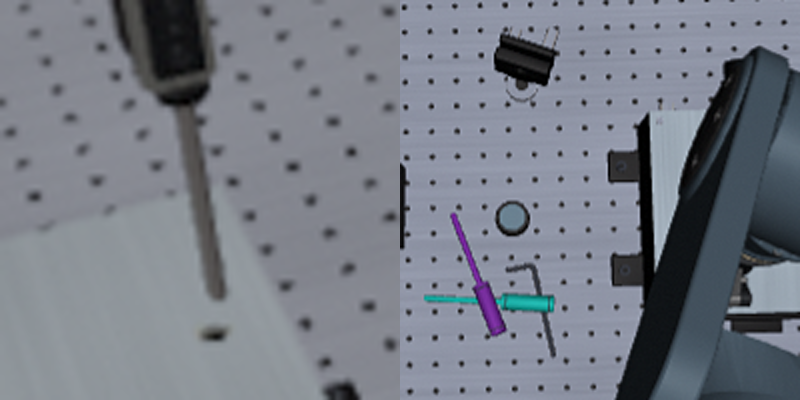

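The scene crop shows the tip at about (223.0,249.0), just above the lid hole at (222.4,256.4). In the top view the arm covers the box; the lens tube and mirror mount are where they were. I'll work out the tip-to-hole offset from the scene view relative to the known tip height.

```bash
python3 - <<'E'
from h import *
s=cv2.imread("pics/s2.png").astype(float); s0=cv2.imread("pics/scene0.png").astype(float)
d=(s0-s).mean(2)   # darker now
g=s.mean(2); g0=s0.mean(2)
rows=[];
for v in range(214,254):
    a=np.clip(d[v,205:235]-12,0,None); k=a.sum()
    rows.append((v,round((a*np.arange(205,235)).sum()/max(k,1e-6),2),round(k),int((a>10).sum())))
print(rows)
b=np.clip(150-g0[250:263,214:231],0,None); b[b<30]=0; V,U=np.mgrid[250:263,214:231]
hc=((b*U).sum()/b.sum(),(b*V).sum()/b.sum()); print("hole",hc,plane("scene",*hc,.085)); print(np.round(g0[253:260,217:229]).astype(int))
print("col tip",np.round(g[244:254,219:228]).astype(int))
ps=[manip.sense()["tcp_pos"]]; print(ps, manip.sense()["t"])
for z in(.095,.0975,.1):print("tip",z,plane("scene",223.1,249,z))
print("pin foot via scene",plane("scene",391.75,221,.085),"top",plane("top",236.3,240,.085), "pin top", plane("scene",394,197.5,.135),plane("top",231.75,237.75,.135))
E
```

```text
[(214, np.float64(217.07), 189, 5), (215, np.float64(217.28), 183, 5), (216, np.float64(217.35), 188, 5), (217, np.float64(217.57), 187, 4), (218, np.float64(217.86), 183, 4), (219, np.float64(218.07), 197, 5), (220, np.float64(218.15), 194, 5), (221, np.float64(218.36), 186, 5), (222, np.float64(218.49), 196, 5), (223, np.float64(218.62), 188, 4), (224, np.float64(218.86), 183, 5), (225, np.float64(219.11), 180, 5), (226, np.float64(219.3), 164, 5), (227, np.float64(219.47), 176, 4), (228, np.float64(219.63), 207, 4), (229, np.float64(219.78), 185, 4), (230, np.float64(219.69), 149, 4), (231, np.float64(220.43), 106, 4), (232, np.float64(220.45), 171, 4), (233, np.float64(220.38), 224, 5), (234, np.float64(220.59), 231, 4), (235, np.float64(220.75), 216, 4), (236, np.float64(220.94), 212, 5), (237, np.float64(221.25), 211, 5), (238, np.float64(221.33), 216, 5), (239, np.float64(221.48), 215, 4), (240, np.float64(221.72), 211, 4), (241, np.float64(221.89), 218, 5), (242, np.float64(222.12), 231, 5), (243, np.float64(222.29), 220, 5), (244, np.float64(222.31), 214, 5), (245, np.float6
[... 810 characters left out ...]
 77  90 144 153 154]
 [152 146 103  84  80  73 141 153 154]
 [152 152 106  85  82  70 127 149 154]
 [151 152 120  90  83  73 119 147 153]
 [152 152 144 109  86  86 135 149 152]
 [151 151 152 141 134 134 148 151 151]
 [151 151 151 152 151 151 151 151 151]
 [151 151 151 152 151 151 150 153 150]
 [151 151 150 152 151 151 150 151 151]]
[array([ 0.54598497, -0.13521134,  0.18342479])] 6.6
tip 0.095 [ 0.54306315 -0.13145412  0.095     ]
tip 0.0975 [ 0.54628137 -0.13197414  0.0975    ]
tip 0.1 [ 0.54949958 -0.13249416  0.1       ]
pin foot via scene [0.57815366 0.152265   0.085     ] top [0.57685484 0.14728521 0.085     ] pin top [0.58167251 0.14854021 0.135     ] [0.57631996 0.14586808 0.135     ]
```

drive_tool([
  [255, -0.15, 0.03, 0.3, 0, 0, 0],
  [255, -0.28, 0.06, 0.7, 0, 0, 0],
  [255, -0.28, 0.06, 0.8, 0, 0, 0],
  [255, -0.28, 0.06, 0.8, 0, 0, 0],
  [255, -0.28, 0.06, 0.8, 0, 0, 0],
])

```text
t: 7.1
tcp_pos: [0.5464, -0.1393, 0.1753]
tool_rot: [0.707, 0.707, -0.0, -0.0]
force: [0.5, 0.5, -0.9]
finger_gap: 0.157
```

```bash
cat > m.py <<'E'
from h import *
import sys
k=sys.argv[1]
S=[]; s=np.zeros((480,640,3))
for i in range(4): S.append(manip.sense()["tcp_pos"]); s+=manip.snapshot("scene").astype(float)/4
cv2.imwrite(f"pics/s{k}.png",s[:,:,::-1])
P=np.mean(S,0); print("t",manip.sense()["t"],"tcp",P.round(4),np.std(S,0).round(4),"f",manip.sense()["force"].round(2))
s0=cv2.imread("pics/scene0.png").astype(float); d=(s0.mean(2)-s.mean(2))
g=s.mean(2); g0=s0.mean(2)
r=[]
for v in range(232,249):
    a=np.clip(d[v,205:240]-12,0,None); r.append((v,(a*np.arange(205,240)).sum()/a.sum()))
r=np.array(r); f=np.polyfit(r[:,0],r[:,1],1); print("axis u at v=256.37:",np.polyval(f,256.37).round(2),"slope",f[0].round(3),"resid",np.std(r[:,1]-np.polyval(f,r[:,0])).round(2))
hz=np.array([proj("scene",[.5476,-.1351,z]) for z in(.085,.105)]); print("vertical through hole slope",((hz[1]-hz[0])[0]/(hz[1]-hz[0])[1]).round(3))
print(np.round(g[246:260,216:230]).astype(int))
print("mm/px: du",plane("scene",223.4,256.4,.085)-plane("scene",222.4,256.4,.085),"dv",plane("scene",222.4,257.4,.085)-plane("scene",222.4,256.4,.085))
tz=P[2]-.0859
for dz in(0,.003): print("proj of tip over hole (scene frame) z",tz+dz,proj("scene",[.54765,-.1351,tz+dz]))
E
python3 m.py 3
```

```text
t 7.3 tcp [ 0.5464 -0.1393  0.1754] [0. 0. 0.] f [-0.49 -0.34 -0.41]
axis u at v=256.37: 221.84 slope 0.178 resid 0.06
vertical through hole slope 0.178
[[150 150 113  88  83  72 122 148 152 152 153 154 154 153]
 [151 151 122  91  83  75 104 144 152 152 153 154 155 154]
 [151 151 124  93  83  78 100 143 152 152 152 153 154 154]
 [152 152 131  96  84  79  87 141 152 151 152 152 153 154]
 [152 152 146 104  84  80  71 139 152 152 151 152 153 154]
 [153 152 151 108  86  82  70 127 149 151 151 151 152 154]
 [153 152 151 116  90  83  73 113 146 151 152 151 151 153]
 [153 152 151 123  93  84  75 117 146 151 151 151 151 152]
 [154 153 152 142 114  97  82 126 148 150 150 151 150 151]
 [153 153 151 148 131 101  88 108 119 127 145 151 151 151]
 [153 154 150 144 113  89  73  64  67 116 145 150 151 150]
 [152 153 152 143 104  62  35  19  65 134 149 150 151 151]
 [152 153 153 150 139 129 128 126 132 148 150 150 150 151]
 [152 152 153 152 151 151 151 150 150 151 151 150 150 151]]
mm/px: du [6.59522662e-04 1.40216046e-03 5.55111512e-17] dv [ 2.36876689e-03 -6.37477327e-04 -5.55111512e-17]
proj of tip over hole (scene frame) z 0.08948240513563607 [222.06276584 254.12081883]
proj of tip over hole (scene frame) z 0.09248240513563608 [221.79224213 252.60484376][ WARN:0@2.803] global loadsave.cpp:1063 imwrite_ Unsupported depth image for selected encoder is fallbacked to CV_8U.
```

The pin is vertical in the view, and its axis is 0.6 px left of the hole and slightly near-side. I correct by about (-0.5, +1.1) mm and lower gently to the lid plane.

drive_tool([
  [255, 0.11, -0.05, 0, 0, 0, 0],
  [255, 0.11, -0.05, 0.1, 0, 0, 0],
  [255, 0.11, -0.05, 0.2, 0, 0, 0],
  [255, 0.11, -0.05, 0.3, 0, 0, 0],
  [255, 0.11, -0.05, 0.4, 0, 0, 0],
  [255, 0.11, -0.05, 0.45, 0, 0, 0],
  [255, 0.11, -0.05, 0.5, 0, 0, 0],
  [255, 0.11, -0.05, 0.55, 0, 0, 0],
  [255, 0.11, -0.05, 0.55, 0, 0, 0],
])

```text
t: 8.2
tcp_pos: [0.5458, -0.1382, 0.1698]
tool_rot: [0.707, 0.707, -0.0, -0.0]
force: [0.5, 0.7, -0.4]
finger_gap: 0.157
```

```bash
python3 m.py 4 2>/dev/null
```

```text
t 8.4 tcp [ 0.5459 -0.1382  0.1698] [0. 0. 0.] f [ 0.07 -0.43  0.52]
axis u at v=256.37: 222.51 slope 0.177 resid 0.04
vertical through hole slope 0.178
[[150 150 146 104  84  80  76 141 152 152 153 154 154 153]
 [151 151 151 106  84  82  70 128 149 152 153 154 154 154]
 [152 151 151 112  87  83  73 107 145 151 152 153 155 154]
 [152 151 151 121  91  84  76  99 143 152 152 152 154 154]
 [152 151 151 123  92  84  77  93 143 152 152 152 153 154]
 [152 152 151 131  96  84  79  74 140 152 152 151 152 154]
 [153 152 152 146 104  84  80  66 139 151 151 151 152 153]
 [153 152 151 151 113  88  82  71 128 148 151 151 151 152]
 [154 153 152 150 121  92  83  74 107 144 150 152 151 151]
 [153 153 152 148 122  92  83  76  87 122 145 151 151 151]
 [153 153 150 144 106  85  85  70  63 115 145 150 151 150]
 [152 154 152 144 104  62  54  40  67 134 149 150 151 151]
 [152 152 153 150 139 129 128 127 132 148 150 150 151 151]
 [151 152 153 152 151 150 151 150 150 151 150 150 150 151]]
mm/px: du [6.59522662e-04 1.40216046e-03 5.55111512e-17] dv [ 2.36876689e-03 -6.37477327e-04 -5.55111512e-17]
proj of tip over hole (scene frame) z 0.08391412685763378 [222.56109901 256.91278291]
proj of tip over hole (scene frame) z 0.08691412685763378 [222.29322212 255.41207455]
```

Lateral alignment is now within 0.1 px, and there is no contact at 1 mm below the nominal lid plane. I continue gently.

drive_tool([
  [255, 0, 0, 0.05, 0, 0, 0],
  [255, 0, 0, 0.1, 0, 0, 0],
  [255, 0, 0, 0.15, 0, 0, 0],
  [255, 0, 0, 0.2, 0, 0, 0],
  [255, 0, 0, 0.25, 0, 0, 0],
  [255, 0, 0, 0.25, 0, 0, 0],
])

```text
t: 9.0
tcp_pos: [0.5458, -0.1382, 0.1672]
tool_rot: [0.707, 0.707, -0.0, -0.0]
force: [0.5, 0.8, 0.6]
finger_gap: 0.159
```

The tip is 3.7 mm below the lid top without force, so it is in the hole. Next I go to 10 mm deep.

drive_tool([
  [255, 0, 0, 0.1, 0, 0, 0],
  [255, 0, 0, 0.2, 0, 0, 0],
  [255, 0, 0, 0.3, 0, 0, 0],
  [255, 0, 0, 0.4, 0, 0, 0],
  [255, 0, 0, 0.5, 0, 0, 0],
  [255, 0, 0, 0.6, 0, 0, 0],
  [255, 0, 0, 0.6, 0, 0, 0],
])

```text
t: 9.7
tcp_pos: [0.5457, -0.1382, 0.1611]
tool_rot: [0.707, 0.707, -0.0, -0.0]
force: [-0.2, -0.8, -1.0]
finger_gap: 0.161
```

drive_tool([
  [255, 0, 0, 0.1, 0, 0, 0],
  [255, 0, 0, 0.2, 0, 0, 0],
  [255, 0, 0, 0.3, 0, 0, 0],
  [255, 0, 0, 0.4, 0, 0, 0],
  [255, 0, 0, 0.5, 0, 0, 0],
  [255, 0, 0, 0.5, 0, 0, 0],
])

```text
t: 10.3
tcp_pos: [0.5459, -0.1382, 0.1563]
tool_rot: [0.707, 0.707, -0.0, -0.0]
force: [-0.7, 1.3, 0.5]
finger_gap: 0.16
```

drive_tool([
  [255, 0, 0, 0.1, 0, 0, 0],
  [255, 0, 0, 0.2, 0, 0, 0],
  [255, 0, 0, 0.3, 0, 0, 0],
  [255, 0, 0, 0.4, 0, 0, 0],
  [255, 0, 0, 0.4, 0, 0, 0],
])

```text
t: 10.8
tcp_pos: [0.5457, -0.1383, 0.1532]
tool_rot: [0.707, 0.708, -0.0, 0.0]
force: [-1.2, -0.4, 5.6]
finger_gap: 0.157
```

Contact at about 5.6 N, roughly 17 mm below the lid, which is plausible for the catch. I press on in small steps.

drive_tool([
  [255, 0, 0, 0.05, 0, 0, 0],
  [255, 0, 0, 0.1, 0, 0, 0],
  [255, 0, 0, 0.15, 0, 0, 0],
  [255, 0, 0, 0.15, 0, 0, 0],
])

```text
t: 11.2
tcp_pos: [0.5456, -0.1383, 0.1519]
tool_rot: [0.707, 0.708, -0.0, 0.0]
force: [-2.0, -0.2, 8.7]
finger_gap: 0.159
```

drive_tool([
  [255, 0, 0, 0.05, 0, 0, 0],
  [255, 0, 0, 0.1, 0, 0, 0],
  [255, 0, 0, 0.1, 0, 0, 0],
])

```text
t: 11.5
tcp_pos: [0.5455, -0.1382, 0.1508]
tool_rot: [0.707, 0.708, -0.0, -0.0]
force: [-0.8, 0.4, 6.1]
finger_gap: 0.158
```

drive_tool([
  [255, 0, 0, 0.05, 0, 0, 0],
  [255, 0, 0, 0.1, 0, 0, 0],
  [255, 0, 0, 0.1, 0, 0, 0],
])

```text
t: 11.8
tcp_pos: [0.5454, -0.1382, 0.1497]
tool_rot: [0.707, 0.708, -0.0, -0.0]
force: [-1.8, 0.5, 6.3]
finger_gap: 0.156
```

drive_tool([
  [255, 0, 0, 0.05, 0, 0, 0],
  [255, 0, 0, 0.05, 0, 0, 0],
])

```text
t: 12.0
tcp_pos: [0.5454, -0.1383, 0.1494]
tool_rot: [0.707, 0.708, -0.0, -0.0]
force: [-2.3, 0.7, 8.4]
finger_gap: 0.158
```

```bash
cat > d.py <<'E'
from h import *
import sys
k=sys.argv[1]; f=[]
s=snap("scene",f"pics/sd{k}.png"); f.append(manip.sense()["force"][2]); t=snap("top",f"pics/td{k}.png"); S=manip.sense(); f.append(S["force"][2])
for i in range(2): manip.snapshot("scene"); f.append(manip.sense()["force"][2])
print(S["t"],np.round(f,1),S["tcp_pos"].round(4))
# motion near box front vs earlier frame s4 (tray)
a=cv2.imread("pics/s4.png").mean(2); b=cv2.imread(f"pics/sd{k}.png").mean(2)
m=(abs(a-b)>25).astype(np.uint8); m[:, 300:]=0; m[330:]=0; n,l,st,c=cv2.connectedComponentsWithStats(m)
print([(st[i].tolist()) for i in range(1,n) if st[i,4]>12])
a=cv2.imread("pics/t2.png").mean(2); b=cv2.imread(f"pics/td{k}.png").mean(2)
m=(abs(a-b)>25).astype(np.uint8); n,l,st,c=cv2.connectedComponentsWithStats(m)
print([(st[i].tolist()) for i in range(1,n) if st[i,4]>25])
E
python3 d.py 1
```

```text
12.1 [7.  7.9 8.2 6.7] [ 0.5454 -0.1383  0.1494]
[[217, 0, 19, 33, 306], [142, 9, 65, 7, 364], [213, 13, 13, 3, 28], [146, 30, 65, 10, 370], [154, 56, 62, 11, 159], [156, 65, 64, 19, 366], [159, 82, 66, 34, 1463], [170, 84, 30, 2, 30], [214, 123, 15, 23, 200], [167, 128, 23, 29, 260], [188, 147, 6, 3, 15], [203, 146, 24, 61, 591], [217, 149, 3, 10, 23], [191, 162, 6, 3, 14], [190, 168, 34, 63, 409], [160, 235, 23, 8, 67]]
[[361, 163, 201, 317, 10596], [370, 175, 67, 185, 910], [387, 192, 29, 84, 230], [427, 249, 42, 28, 285], [422, 269, 14, 25, 176], [422, 273, 100, 72, 1630], [369, 294, 13, 38, 79], [415, 340, 19, 4, 53], [376, 411, 23, 69, 222], [387, 417, 6, 9, 29], [356, 429, 15, 44, 143], [383, 456, 7, 24, 33]]
```

```bash
python3 - <<'E'
import cv2,numpy as np
from h import *
manip_img=snap("scene","pics/sd2.png"); print(manip.sense()["force"].round(1))
r=lambda f,x,y,w,h:cv2.resize(cv2.imread(f)[y:y+h,x:x+w],(400,400),interpolation=cv2.INTER_CUBIC)
cv2.imwrite("pics/c4.png",np.hstack([r("pics/s4.png",120,180,130,130),r("pics/sd2.png",120,180,130,130)]))
E
```

```text
[-2.3  0.4  8. ]
```

View pics/c4.png

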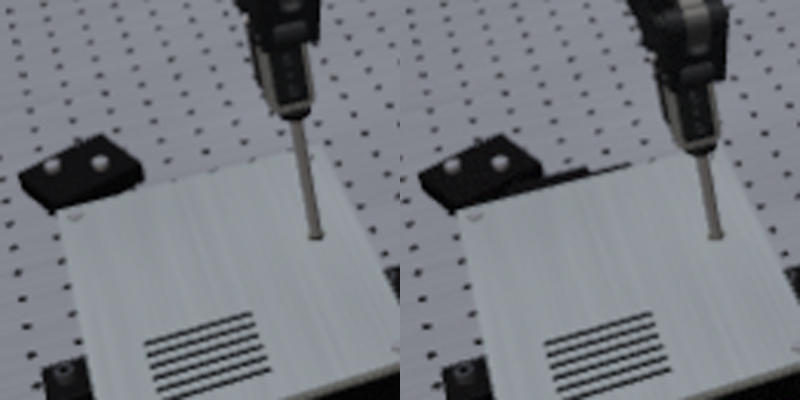

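The tray's dark edge is emerging beyond the lid's front at about crop (560-630,170). The force eased from 8.7 to 6.1 N and then rose to 8 N near the stop. I hold here until the tray is fully out.

drive_tool([
  [255, 0, 0, 0, 0, 0, 0],
  [255, 0, 0, 0, 0, 0, 0],
  [255, 0, 0, 0, 0, 0, 0],
  [255, 0, 0, 0, 0, 0, 0],
  [255, 0, 0, 0, 0, 0, 0],
  [255, 0, 0, 0, 0, 0, 0],
  [255, 0, 0, 0, 0, 0, 0],
  [255, 0, 0, 0, 0, 0, 0],
  [255, 0, 0, 0, 0, 0, 0],
  [255, 0, 0, 0, 0, 0, 0],
  [255, 0, 0, 0, 0, 0, 0],
  [255, 0, 0, 0, 0, 0, 0],
  [255, 0, 0, 0, 0, 0, 0],
  [255, 0, 0, 0, 0, 0, 0],
  [255, 0, 0, 0, 0, 0, 0],
  [255, 0, 0, 0, 0, 0, 0],
  [255, 0, 0, 0, 0, 0, 0],
  [255, 0, 0, 0, 0, 0, 0],
  [255, 0, 0, 0, 0, 0, 0],
  [255, 0, 0, 0, 0, 0, 0],
])

```text
t: 14.25
tcp_pos: [0.5454, -0.1383, 0.1494]
tool_rot: [0.707, 0.708, -0.0, -0.0]
force: [-3.1, 0.4, 7.7]
finger_gap: 0.157
```

```bash
python3 d.py 3 | head -2
```

```text
14.35 [8.  8.2 8.  6.5] [ 0.5454 -0.1383  0.1494]
[[217, 0, 19, 33, 307], [142, 9, 65, 7, 364], [213, 13, 13, 3, 28], [146, 30, 65, 10, 371], [211, 56, 5, 5, 16], [154, 59, 56, 10, 142], [156, 65, 64, 19, 361], [159, 82, 66, 34, 1462], [170, 84, 30, 2, 30], [214, 124, 15, 22, 200], [167, 128, 23, 29, 261], [203, 146, 24, 61, 593], [217, 149, 3, 10, 24], [191, 162, 6, 3, 14], [190, 168, 34, 63, 407], [160, 227, 35, 16, 276]]
```

drive_tool([
  [255, 0, 0, 0, 0, 0, 0],
  [255, 0, 0, 0, 0, 0, 0],
  [255, 0, 0, 0, 0, 0, 0],
  [255, 0, 0, 0, 0, 0, 0],
  [255, 0, 0, 0, 0, 0, 0],
  [255, 0, 0, 0, 0, 0, 0],
  [255, 0, 0, 0, 0, 0, 0],
  [255, 0, 0, 0, 0, 0, 0],
  [255, 0, 0, 0, 0, 0, 0],
  [255, 0, 0, 0, 0, 0, 0],
  [255, 0, 0, 0, 0, 0, 0],
  [255, 0, 0, 0, 0, 0, 0],
  [255, 0, 0, 0, 0, 0, 0],
  [255, 0, 0, 0, 0, 0, 0],
  [255, 0, 0, 0, 0, 0, 0],
])

```text
t: 15.95
tcp_pos: [0.5454, -0.1383, 0.1494]
tool_rot: [0.707, 0.708, -0.0, -0.0]
force: [-2.5, -0.0, 7.1]
finger_gap: 0.159
```

```bash
python3 d.py 4 | head -2; python3 - <<'E'
import cv2,numpy as np
r=lambda f,x,y,w,h:cv2.resize(cv2.imread(f)[y:y+h,x:x+w],(400,400),interpolation=cv2.INTER_CUBIC)
cv2.imwrite("pics/c5.png",np.hstack([r("pics/sd3.png",120,180,130,130),r("pics/sd4.png",120,180,130,130)]))
E
```

```text
16.05 [6.7 8.7 7.4 7.1] [ 0.5454 -0.1382  0.1494]
[[217, 0, 19, 33, 310], [142, 9, 65, 7, 364], [213, 13, 13, 3, 27], [146, 30, 65, 10, 377], [211, 56, 5, 5, 16], [154, 59, 56, 10, 142], [156, 65, 63, 19, 360], [159, 82, 66, 34, 1463], [170, 84, 30, 2, 30], [214, 123, 15, 23, 201], [167, 128, 23, 29, 261], [203, 146, 24, 61, 592], [217, 149, 3, 10, 24], [191, 162, 6, 3, 14], [190, 168, 34, 63, 404], [160, 227, 35, 16, 277]]
```

View pics/c5.png

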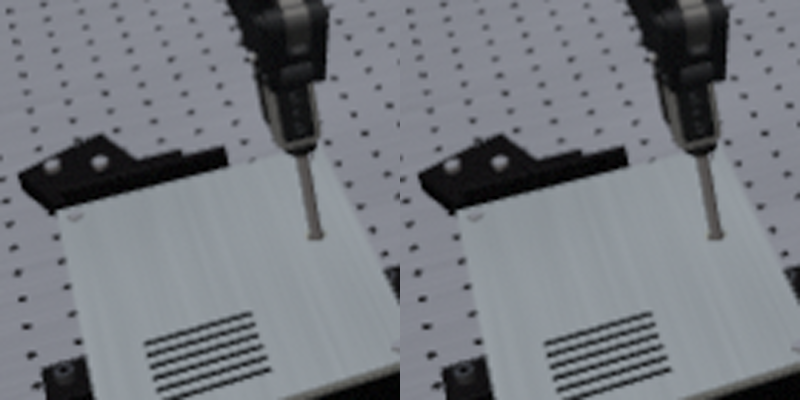

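The tray stands well out, and nothing changed between t = 14.3 and 16.0 s (276 against 277 px), so it is at rest. I'll quantify its travel before letting up.

```bash
python3 - <<'E'
from h import *
a=cv2.imread("pics/td1.png").mean(2); b=cv2.imread("pics/td4.png").mean(2)
m=(abs(a-b)>20).astype(np.uint8); n,l,st,c=cv2.connectedComponentsWithStats(m)
print([st[i].tolist() for i in range(1,n) if st[i,4]>10])
g=cv2.imread("pics/td4.png").mean(2)[285:350,400:470]; cv2.imwrite("pics/x.png",g)
for u in(425,435,445,448):print(u,cv2.imread("pics/top0.png").mean(2)[292:335,u].astype(int).tolist(),cv2.imread("pics/td4.png").mean(2)[292:335,u].astype(int).tolist())
# scene: far top tray corner (crop 228,148)->px
p=(120+228/400*130,180+148/400*130); 
for z in(.06,.07,.08): print(z,plane("scene",*p,z))
print("lid front edge scene", plane("scene",120+60/400*130,180+212/400*130,.085),plane("scene",120+285/400*130,180+155/400*130,.085))
E
```

```text
[[442, 296, 4, 5, 14], [452, 302, 14, 7, 47]]
425 [142, 142, 143, 146, 109, 25, 29, 14, 42, 67, 65, 64, 64, 71, 104, 131, 128, 128, 128, 126, 125, 126, 124, 127, 126, 124, 124, 125, 124, 123, 125, 127, 129, 127, 128, 128, 129, 129, 124, 125, 123, 119, 125] [77, 124, 123, 80, 82, 83, 83, 83, 83, 82, 83, 82, 83, 82, 81, 81, 79, 79, 79, 78, 77, 77, 77, 75, 74, 75, 75, 75, 68, 54, 53, 55, 56, 52, 33, 30, 30, 31, 30, 30, 30, 31, 29]
435 [137, 137, 138, 141, 105, 11, 28, 16, 20, 33, 31, 29, 26, 20, 79, 132, 127, 129, 127, 125, 125, 124, 123, 127, 115, 73, 60, 95, 126, 124, 123, 126, 128, 126, 127, 127, 128, 118, 59, 17, 50, 116, 127] [165, 167, 166, 169, 148, 97, 76, 79, 77, 78, 79, 79, 78, 80, 79, 79, 79, 79, 79, 79, 78, 79, 79, 77, 78, 77, 77, 77, 74, 61, 61, 61, 64, 60, 49, 29, 31, 32, 32, 29, 30, 32, 33]
445 [135, 135, 136, 126, 72, 15, 23, 16, 17, 28, 27, 27, 23, 24, 79, 133, 128, 128, 126, 124, 124, 124, 124, 126, 121, 111, 116, 126, 124, 123, 124, 126, 128, 126, 124, 126, 128, 127, 124, 122, 120, 121, 126] [163, 163, 163, 164, 169, 176, 168, 144, 124, 89, 71, 73, 71, 72, 72, 74, 73, 74, 73, 74, 75, 74, 73, 74, 74, 74, 75, 73, 74, 73, 66, 68, 67, 67, 69, 64, 36, 32, 34, 35, 33, 33, 35]
448 [136, 137, 139, 115, 42, 16, 21, 17, 20, 26, 28, 24, 24, 22, 78, 133, 128, 128, 126, 125, 124, 124, 124, 122, 98, 48, 67, 109, 125, 122, 123, 126, 128, 126, 125, 126, 130, 115, 25, 25, 70, 125, 126] [165, 165, 165, 167, 171, 173, 174, 175, 177, 163, 110, 68, 71, 72, 71, 71, 71, 71, 71, 71, 72, 71, 74, 73, 72, 70, 72, 72, 73, 71, 68, 68, 69, 69, 70, 68, 55, 32, 34, 35, 34, 35, 33]
0.06 [ 0.41743706 -0.15527993  0.06      ]
0.07 [ 0.43209106 -0.15667236  0.07      ]
0.08 [ 0.44674506 -0.15806479  0.08      ]
lid front edge scene [ 0.47325539 -0.24969364  0.085     ] [ 0.47387266 -0.13205186  0.085     ][ WARN:0@0.585] global loadsave.cpp:1063 imwrite_ Unsupported depth image for selected encoder is fallbacked to CV_8U.
```

The arm hides the tray front in the top view, so I'll confirm the travel when it has left; I can press again if needed. I withdraw and go back over the pin's stand hole.

drive_tool([
  [255, 0, 0, -0.4, 0, 0, 0],
  [255, 0, 0, -1.2, 0, 0, 0],
  [255, 0, 0, -2.5, 0, 0, 0],
  [255, 0, 0, -4, 0, 0, 0],
  [255, 0, 0, -5.5, 0, 0, 0],
  [255, 0, 0, -7, 0, 0, 0],
  [255, 1.5, 0.2, -7.8, 0, 0, 0],
  [255, 4.5, 0.5, -8, 0, 0, 0],
  [255, 8.5, 1, -8, 0, 0, 0],
  [255, 12.5, 1.4, -8, 0, 0, 0],
  [255, 16.5, 1.8, -8, 0, 0, 0],
  [255, 20.5, 2.2, -7.5, 0, 0, 0],
  [255, 24, 2.6, -6.5, 0, 0, 0],
  [255, 26.5, 2.9, -5, 0, 0, 0],
  [255, 28, 3.1, -4, 0, 0, 0],
  [255, 28.6, 3.1, -3.5, 0, 0, 0],
  [255, 28.6, 3.1, -3.1, 0, 0, 0],
  [255, 28.6, 3.1, -3.1, 0, 0, 0],
  [255, 28.6, 3.1, -3.1, 0, 0, 0],
])

```text
t: 18.05
tcp_pos: [0.5769, 0.1466, 0.1797]
tool_rot: [0.707, 0.707, 0.0, 0.0]
force: [-0.6, 0.5, -1.1]
finger_gap: 0.159
```

```bash
python3 - <<'E'
from h import *
s=snap("scene","pics/s6.png"); t=snap("top","pics/t6.png")
S=manip.sense();print({k:np.round(v,4) for k,v in S.items() if k in("t","tcp_pos","tool_rot","force","finger_gap")})
r=lambda im,x,y,w,h:cv2.resize(im[y:y+h,x:x+w],(400,400),interpolation=cv2.INTER_CUBIC)
cv2.imwrite("pics/c6.png",np.hstack([r(s,350,150,80,80),r(t,360,180,150,150)])[:,:,::-1])
g=t.astype(float).mean(2); g0=cv2.imread("pics/top0.png").mean(2)
print([g[292:340,u].astype(int).tolist() for u in(430,442)])
E
```

```text
{'t': np.float64(18.15), 'tcp_pos': array([0.577 , 0.1467, 0.1799]), 'tool_rot': array([7.073e-01, 7.069e-01, 3.000e-04, 4.000e-04]), 'force': array([-0.1491,  0.1031, -1.1746]), 'finger_gap': np.float64(0.1573)}
[[158, 160, 160, 163, 122, 24, 62, 102, 124, 129, 126, 122, 121, 97, 49, 19, 25, 86, 152, 166, 166, 163, 156, 124, 1, 18, 39, 27, 27, 41, 38, 37, 33, 31, 54, 117, 156, 151, 147, 145, 145, 144, 147, 150, 150, 147, 148, 145], [159, 161, 162, 151, 94, 25, 59, 88, 115, 136, 134, 129, 117, 109, 76, 34, 35, 97, 150, 165, 164, 160, 141, 88, 0, 21, 38, 23, 19, 38, 34, 33, 30, 23, 73, 157, 154, 148, 145, 143, 140, 144, 148, 149, 148, 150, 147, 145]]
```

View pics/c6.png

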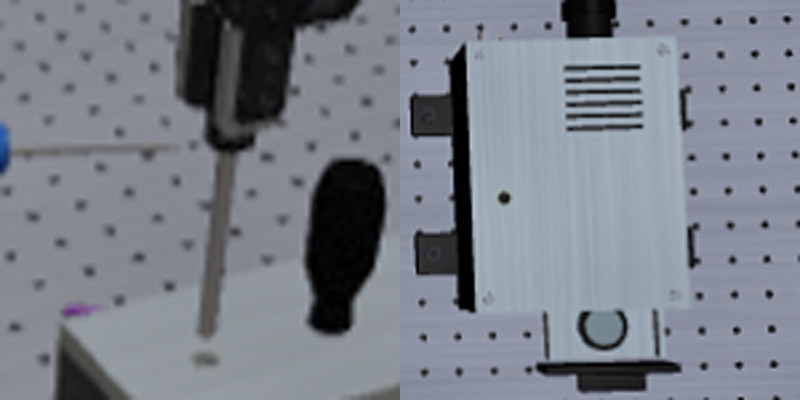

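The tray's front went from top row 306 to 326, i.e. about 36.6 mm, so it is fully out. The pin hangs straight above its hole: scene tip (391.0,216.8), hole (390.8,221.4). After a small +y correction to the recorded grip pose, I lower in.

drive_tool([
  [255, 0.07, -0.02, 0, 0, 0, 0],
  [255, 0.07, -0.02, 0.3, 0, 0, 0],
  [255, 0.07, -0.02, 0.6, 0, 0, 0],
  [255, 0.07, -0.02, 0.8, 0, 0, 0],
  [255, 0.07, -0.02, 0.95, 0, 0, 0],
  [255, 0.07, -0.02, 1.05, 0, 0, 0],
  [255, 0.07, -0.02, 1.15, 0, 0, 0],
  [255, 0.07, -0.02, 1.25, 0, 0, 0],
  [255, 0.07, -0.02, 1.25, 0, 0, 0],
])

```text
t: 19.05
tcp_pos: [0.5763, 0.1485, 0.1667]
tool_rot: [0.707, 0.707, -0.0, -0.0]
force: [0.8, -0.3, -0.4]
finger_gap: 0.159
```

drive_tool([
  [255, -0.03, 0.02, 0.2, 0, 0, 0],
  [255, -0.05, 0.03, 0.5, 0, 0, 0],
  [255, -0.05, 0.03, 0.9, 0, 0, 0],
  [255, -0.05, 0.03, 1.3, 0, 0, 0],
  [255, -0.05, 0.03, 1.7, 0, 0, 0],
  [255, -0.05, 0.03, 2, 0, 0, 0],
  [255, -0.05, 0.03, 2, 0, 0, 0],
])

```text
t: 19.75
tcp_pos: [0.5762, 0.148, 0.1461]
tool_rot: [0.707, 0.707, -0.001, -0.0]
force: [0.6, 0.4, -0.8]
finger_gap: 0.156
```

drive_tool([
  [255, 0, 0, 0.4, 0, 0, 0],
  [255, 0, 0, 0.9, 0, 0, 0],
  [255, 0, 0, 1.5, 0, 0, 0],
  [255, 0, 0, 2.1, 0, 0, 0],
  [255, 0, 0, 2.7, 0, 0, 0],
  [255, 0, 0, 3.3, 0, 0, 0],
  [255, 0, 0, 3.8, 0, 0, 0],
  [255, 0, 0, 4.2, 0, 0, 0],
  [255, 0, 0, 4.5, 0, 0, 0],
  [255, 0, 0, 4.5, 0, 0, 0],
])

```text
t: 20.75
tcp_pos: [0.5764, 0.148, 0.1014]
tool_rot: [0.707, 0.707, -0.0, -0.0]
force: [0.8, -0.2, -1.4]
finger_gap: 0.158
```

drive_tool([
  [255, 0, 0, 0.15, 0, 0, 0],
  [255, 0, 0, 0.3, 0, 0, 0],
  [255, 0, 0, 0.4, 0, 0, 0],
  [255, 0, 0, 0.45, 0, 0, 0],
  [255, 0, 0, 0.5, 0, 0, 0],
  [255, 0, 0, 0.5, 0, 0, 0],
])

```text
t: 21.35
tcp_pos: [0.5767, 0.148, 0.0968]
tool_rot: [0.707, 0.707, 0.0, -0.0]
force: [0.9, 0.2, -1.3]
finger_gap: 0.157
```

drive_tool([
  [255, 0, 0, 0.03, 0, 0, 0],
  [255, 0, 0, 0.05, 0, 0, 0],
  [255, 0, 0, 0.05, 0, 0, 0],
])

```text
t: 21.65
tcp_pos: [0.5766, 0.148, 0.0963]
tool_rot: [0.707, 0.707, -0.0, -0.0]
force: [0.2, 0.3, -1.2]
finger_gap: 0.159
```

drive_tool([
  [255, 0, 0, 0.03, 0, 0, 0],
  [255, 0, 0, 0.06, 0, 0, 0],
  [255, 0, 0, 0.06, 0, 0, 0],
])

```text
t: 21.95
tcp_pos: [0.5767, 0.148, 0.096]
tool_rot: [0.707, 0.707, 0.0, 0.0]
force: [0.1, 1.0, 1.4]
finger_gap: 0.159
```

drive_tool([
  [255, 0, 0, 0.03, 0, 0, 0],
  [255, 0, 0, 0.05, 0, 0, 0],
  [255, 0, 0, 0.05, 0, 0, 0],
])

```text
t: 22.25
tcp_pos: [0.5767, 0.148, 0.0959]
tool_rot: [0.707, 0.707, 0.0, 0.0]
force: [-1.8, -0.2, 5.3]
finger_gap: 0.158
```

Seated at the same height as at the grasp (0.0959), with 5 N. I open and withdraw straight up.

drive_tool([
  [180, 0, 0, -0.05, 0, 0, 0],
  [150, 0, 0, -0.05, 0, 0, 0],
  [110, 0, 0, -0.05, 0, 0, 0],
  [60, 0, 0, -0.05, 0, 0, 0],
  [60, 0, 0, -0.05, 0, 0, 0],
  [60, 0, 0, -0.05, 0, 0, 0],
  [60, 0, 0, -0.5, 0, 0, 0],
  [60, 0, 0, -1.5, 0, 0, 0],
  [60, 0, 0, -3, 0, 0, 0],
  [60, 0, 0, -5, 0, 0, 0],
  [60, 0, 0, -7.5, 0, 0, 0],
  [60, 0, 0, -10, 0, 0, 0],
  [60, 0, 0, -13, 0, 0, 0],
  [60, 0, 0, -15, 0, 0, 0],
  [60, 0, 0, -16, 0, 0, 0],
])

```text
t: 23.75
tcp_pos: [0.5778, 0.1481, 0.2585]
tool_rot: [0.707, 0.708, 0.002, 0.002]
force: [0.0, -0.1, 0.4]
finger_gap: 0.766
```

drive_tool([
  [60, -1, 0, 0, 0, 0, 0],
  [60, -3, 0, 0, 0, 0, 0],
  [60, -6, 0, 0, 0, 0, 0],
  [60, -9, 0, 0, 0, 0, 0],
  [60, -12, 0, 0, 0, 0, 0],
  [60, -15, 0, 0, 0, 0, 0],
  [60, -18, 0, 0, 0, 0, 0],
  [60, -20, 0, 0, 0, 0, 0],
  [60, -21, 0, 0, 0, 0, 0],
  [60, -21, 0, 0, 0, 0, 0],
])

```text
t: 24.75
tcp_pos: [0.5762, -0.0634, 0.2541]
tool_rot: [0.708, 0.707, -0.001, -0.001]
force: [-0.7, -0.1, 0.3]
finger_gap: 0.762
```

```bash
python3 - <<'E'
from h import *
s=snap("scene","pics/s7.png"); t=snap("top","pics/t7.png")
S=manip.sense();print({k:np.round(v,4) for k,v in S.items() if k in("t","tcp_pos","force","finger_gap")})
r=lambda im,x,y,w,h:cv2.resize(im[y:y+h,x:x+w],(400,300),interpolation=cv2.INTER_CUBIC)
cv2.imwrite("pics/c7.png",np.hstack([r(s,200,140,300,225),r(t,120,150,240,180)])[:,:,::-1])
a=cv2.imread("pics/top0.png").mean(2); b=t.astype(float).mean(2); as_=cv2.imread("pics/scene0.png").mean(2); bs=s.astype(float).mean(2)
def cmp(n,a,b,x,y,w,h,th):
    A,B=[np.argwhere(i[y:y+h,x:x+w]<th) for i in(a,b)]; print(n,len(A),(A.mean(0)[::-1]+[x,y]).round(2),len(B),(B.mean(0)[::-1]+[x,y]).round(2))
cmp("pin scene",as_,bs,380,190,25,36,60); cmp("drv1 scene",as_,bs,408,178,22,42,60); cmp("drv2 scene",as_,bs,456,166,22,40,60); cmp("mount scene",as_,bs,322,270,46,48,60); cmp("tube scene",as_,bs,302,245,22,37,60)
cmp("pin top",a,b,222,228,24,20,60); cmp("drv1 top",a,b,190,226,26,24,60)
E
```

```text
{'t': np.float64(24.85), 'tcp_pos': array([ 0.5763, -0.0615,  0.2545]), 'force': array([0.2479, 0.8898, 0.3624]), 'finger_gap': np.float64(0.758)}
pin scene 253 [392.15 208.28] 253 [392.39 208.39]
drv1 scene 408 [418.11 197.37] 406 [418.07 197.4 ]
drv2 scene 383 [465.79 185.35] 383 [465.77 185.32]
mount scene 1204 [344.56 292.25] 1197 [344.54 292.33]
tube scene 470 [312.96 266.11] 481 [312.98 265.58]
pin top 109 [233.27 238.77] 105 [232.96 238.55]
drv1 top 213 [202.12 238.09] 207 [202.07 238.1 ]
```

View pics/c7.png

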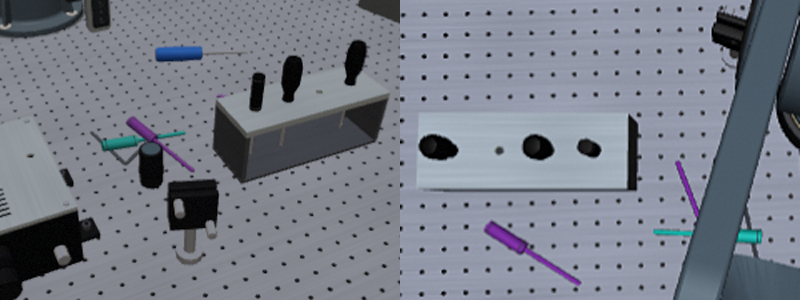

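The pin stands in its own hole (within 0.4 px of where it began), and the drivers, tube and mount are unmoved. A last check of the hex key and tray from stored frames, then I hand in.

```bash
python3 - <<'E'
from h import *
a=cv2.imread("pics/top0.png").mean(2)[296:316,326:342]; 
for f in("t2","t6"):
    b=cv2.imread(f"pics/{f}.png").mean(2)[296:316,326:342]
    print(f,[(np.argwhere(i<90).mean(0)).round(1).tolist()+[int((i<90).sum())] for i in(a,b)])
print(manip.sign_off())
E
```

```text
t2 [[9.7, 6.7, 69], [9.6, 7.3, 58]]
t6 [[9.7, 6.7, 69], [9.8, 7.4, 62]]
the job is handed in; nothing more can be done
None
```

The tray is released and fully out, the pin is back in its own stand hole, and I handed the job in at about 25 s of the 67 s allowed.

- **Catch:** I gripped the black straight-handled pin and aligned its tip with the lid hole in the scene view. I pressed with at most about 9 N as read. The push eased from 8.7 to 6.1 N as the catch let go, and I held it for about 4 s.
- **Tray:** The top view showed the tray front moved about 20 px, roughly 36.6 mm, which matches its 36 mm stop.
- **Pin:** It went back at the height where I picked it up. Its image is within 0.4 px of where it began, the gripper is open, and the arm is clear of everything.
- **Neighbours:** Both drivers and the mirror mount are within 0.1 px of where they began. The lens tube read 0.5 px off in the scene view; I put that down to the fallen pins behind it, but did not confirm it.

**What disagreed:**
- **Toppled look-alikes:** The purple and turquoise look-alike pins fell over early in the run. No contact force showed at the moments I read it, and they were away from my path, so I believe they fell by themselves.
- **Hex key:** One look-alike came to rest across the hex key. The visible part of the key reads about 0.6 px (1 mm) off, possibly shading or a slight nudge.
- **Camera mismatch:** The two cameras' rays missed each other by 3–5 mm at the pin and lid hole. I therefore did the final alignment relative to the hole in one view.

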